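# Set up studs in the holding block and ready the file

### The arm

A 6-joint arm with a two-finger parallel gripper is mounted at the origin on the work surface. World frame = base frame: x ahead of the robot, y to its left, z up, the work surface at z = 0. Lengths are in mm, angles in rad, forces in N, time in s.
With the tool pointing down it reaches from about 300 to 775 mm from the base axis. Payload 14.6 kg.
Tool frame: the origin (TCP) lies between the finger pads; the fingertips stand manip.tip_reach ahead of it and the grasp point (between the pads) lies 5 mm behind it (manip.tip_reach is the distance from the TCP to the fingertips, in mm); z points along the fingers, y is the line along which they close (so a half turn about z gives the same grasp; the last joint's range is limited). The gripper opens to 94 mm and grips with 3 to 60 N. Pads are 16 mm wide; open, the fingers measure 119 mm over their backs; the gripper's body (75 mm by 177 mm) begins 78 mm behind the grasp point.
Start: joints at [1.163, 0.3, 1.521, -0, 1.321, -0.067], TCP at [183.83, 518.359, 219.446] pointing down, gripper open.
Joint ranges: [-3.03, 3.03], [-0.79, 2.21], [0.23, 2.52], [-1.04, 4.18], [0, 3.07], [-2.55, 2.55]. Speed limits (rad/s): [2.22, 2.22, 2.57, 3.14, 3.14, 3.14].

### API

Orientations are given as [roll, pitch, yaw] about the fixed x, y, z axes, in that order (R = Rz(yaw) Ry(pitch) Rx(roll)).
In Python, from cell import manip gives the robot as it stands. The module is installed in compiled form; this text tells all that it offers.
- The arm moves only by the shell command python3 -m creep 'ROWS' [FORCE]. ROWS is JSON, a list of rows, each a list of 3 entries, a list of its own where there are three numbers: the opening, from -1 (shut) to 1 (fully open), then the shift along the tool's x, y, z in cm, then the turn about the tool's z in units of 5 degrees (1.0 is 5 degrees). In form: [[grip, [tx, ty, tz], roll], ...]. A call has 1 to 12 rows; each row is the pose to reach, as a shift and turn from the pose commanded when the call began, along the tool's axes at that moment; what a row does not reach only later rows make up. A row lasts 1/10 s, in which the tool goes at most 50 mm and 8.59 degrees, less where a joint would pass 70% of its speed; a pose out of reach is approached as far as the arm can. A call with a gripper value outside its range is refused whole. The fingers move at their own pace and stop on an object; FORCE is the grip in N (left out, the last holds). Time passes only in rows, so rows that repeat a pose let the fingers close. It gives the time, the measured TCP pose, the force, the opening and the grip force at its end, in the units of the state.
- manip.read_state(): the state, without advancing time (a new reading comes with each control period).
- manip.camera(name): name is "scene" or "top" or "wrist"; returns the picture (420x560x3 uint8, red, green, blue); there is no depth.
- manip.camera_params(name): a dict with "fovy" (degrees; the focal length in pixels is half the picture's height over the tangent of half this angle, whatever the lens; pixels are square), "cx", "cy" (the principal point, pixels), "origin" and "attitude" of the camera in the world. Camera axes: x right, y down, z forward; pixel columns grow to the right and rows downward; lengths in mm; the calibration is good to about 2 mm. A picture is of the moment at which its call begins: read the wrist's pose just before it. camera_params takes no time and is no camera call; for the wrist camera it gives the pose at the moment of the call.
- manip.sign_off(): hands the job in; it is judged then, once.
The state is a dict: "clock": time; "joints": joint angles; "qd": joint speeds; "effort": joint torques, N m; "eef_pos": TCP position; "eef_rot": TCP orientation; "wrist_force": force on the tool from outside, world axes, zero at the start; "moment": the same for the moment, N m; "finger_gap": finger opening in mm; "finger_force": force on a finger pad.
Only numpy, scipy, OpenCV 4.12 (cv2) and the standard library are available. Lean on these libraries where they do the work, as an engineer would, in place of code of your own. Each camera call takes 0.05 s, during which the arm holds its last target. There are 200 camera calls.

### The job

Set up for filing: drop each of the two brass studs, one at a time, fully home into the bore of the wooden block that fits it, and let go. Then draw the file out of its slanted rest by the handle, turn it level with a flat face down, and finish holding it still in the gripper with the middle of its blade about a hand's breadth above the middle of the block, touching nothing else. Leave the other things on the bench alone.

Things in the scene. Friction and masses are not known exactly. Their poses are not given: they have to be found in the camera images.
- block: Fixed wooden holding block, 75 (x) x 125 (y) x 40 (z) mm, flat on the bench, any yaw. Origin at the centre of its underside. It has two round blind bores in its top, 26 mm deep, 30 mm either side of the centre along its y.
- block_hole0 (a point): Centre of the mouth of the wide bore (22 mm diameter, chamfered, 26 mm deep), on the block's top face, 40 mm above the bench.
- block_hole1 (a point): Centre of the mouth of the narrow bore (16 mm diameter, chamfered, 26 mm deep), on the block's top face, 40 mm above the bench.
- stud_thick: Loose brass stud, a plain cylinder 20 mm diameter, 46 mm long, about 120 g, standing upright on the bench. Origin at the centre of its underside, z along its axis. Fits the wide bore with 1 mm play all round and then stands 20 mm proud.
- stud_thin: Loose brass stud, a plain cylinder 14 mm diameter, 46 mm long, about 60 g, standing upright on the bench. Origin at the centre of its underside, z along its axis. Fits the narrow bore with 1 mm play all round and then stands 20 mm proud.
- file: Loose flat hand file, 130 g. Origin on its centre line at the shoulder; x along it to the tip, y across the blade, z square to the flat faces. Steel blade x 0 to 115 mm, 18 wide, 5 thick; wooden handle x -110 to 0 mm, 24 x 24 mm. Centre of mass about x = +20 mm. At the start the blade is in the rest's slot, at 45 degrees: handle up and leaning away from the robot, z up and towards the robot.
- file_grip (a point): Point on the file's centre line, on the handle 35 mm behind the shoulder (file x = -35 mm): a good place to grip, across the file's y.
- file_blade (a point): Point on the file's centre line at the middle of the blade (file x = +60 mm).
- rest: Fixed dark wooden file rest: base plate 150 x 90 x 15 mm (x -40 to 110 mm) and a sleeve 38 wide, 24 thick, 90 mm long, slanting 45 degrees down towards the rest's +x. Its slot, 22 wide, 8 high, lets the blade slide freely; the file's shoulder rests on its mouth. Origin on the underside, straight below the mouth.
- rest_mouth (a point): Centre of the slot's mouth at the upper end of the rest's sleeve, 105 mm above the bench.
- tape: Bystander: black tape roll, ring 90 mm across (68 mm hole), 24 mm high, lying flat. Origin at its underside, in the middle.
- spool: Bystander: pale wooden spool standing upright, 38 mm across, 40 mm high. Origin at its underside, in the middle.
- dish: Bystander: white china dish, 84 mm across, 28 mm high. Origin at its underside, in the middle.
- glue_jar: Bystander: white plastic jar with white cap, 68 mm across, 110 mm high. Origin at its underside, in the middle.
- glass_jar: Bystander: greenish glass jar with steel cap, 84 mm across, 120 mm high. Origin at its underside, in the middle.
- off_cut: Bystander: plain wooden bar lying flat, 110 x 32 x 30 mm (long side along its x). Origin at its underside, in the middle.
- shears: Bystander: black-handled steel shears lying flat, about 255 mm long along x (blades to +x), 90 mm wide, 12 mm high. Origin at its underside, on the pivot.

How it is judged:
By the outcome, as a careful person would: the job done as asked, in the order asked, and still so for the second after the job is handed in, while the arm keeps its last pose, push and grip.
It also fails if it takes over 72 s, if anything falls off the work surface, if the arm or the gripper's body presses on something with over 40 N, if the wrist force passes 120 N, or if a joint passes its speed limit or range.

## Working session

There is one attempt and no reset: what is moved stays moved. The work goes in short steps, Python scripts to look and compute and a shell command to move; the robot and the scene stay as the last step left them, time stands still between calls to the robot, and variables do not carry over. Pictures are saved under pics/ and viewed, at most 10 in all, crops included, and the job is handed in when it is done.

```bash
mkdir -p pics; ls; python3 - <<'E'
from cell import manip
import cv2
s=manip.read_state();print(s, manip.tip_reach)
for n in ["scene","top","wrist"]:
    print(n,manip.camera_params(n))
    im=manip.camera(n); cv2.imwrite(f"pics/{n}0.png",im[:,:,::-1])
E
```

```text
pics
{'clock': 0.0, 'joints': array([ 1.16339220e+00,  3.00495054e-01,  1.52155315e+00, -2.71547849e-06,
        1.32071269e+00, -6.65855136e-02]), 'qd': array([ 7.39535617e-04,  2.35462343e-03,  1.73650910e-04, -1.17711341e-03,
       -8.76840160e-05,  5.67690344e-04]), 'effort': array([ 2.94448755e-04, -5.31809700e+01, -3.52731299e+01,  7.07899220e-02,
        2.45124620e-02, -6.45804903e-05]), 'eef_pos': array([183.74329756, 518.14630383, 218.88500061]), 'eef_rot': array([-3.14042682e+00, -7.51062307e-05,  2.80077467e+00]), 'wrist_force': array([ 0.07323504, -0.68727318, -0.02618336]), 'moment': array([-0.0171386 ,  0.00750944,  0.05706374]), 'finger_force': 0.0, 'finger_gap': 93.51139383296355} 14.0
scene {'fovy': 52.05994489877543, 'cx': 278.9076852204287, 'cy': 211.89498571297062, 'origin': array([885.07845625, 509.64396855, 691.85366737]), 'attitude': array([-2.35943538,  0.00350628,  2.56952383])}
top {'fovy': 57.493760904244155, 'cx': 282.8619740437104, 'cy': 214.0931385375049, 'origin': array([ 3.94436861e+02, -8.09465935e-01,  8.85742572e+02]), 'attitude': array([-2.9421195 , -0.01037141, -1.55006079])}
wrist {'fovy': 58.184856510122735, 'cx': 281.9119863377336, 'cy': 207.38423264630492, 'origin': array([104.83484308, 545.29721172, 383.73474557]), 'attitude': array([2.85072345e+00, 5.90540870e-04, 1.23035587e+00])}
```

View pics/top0.png

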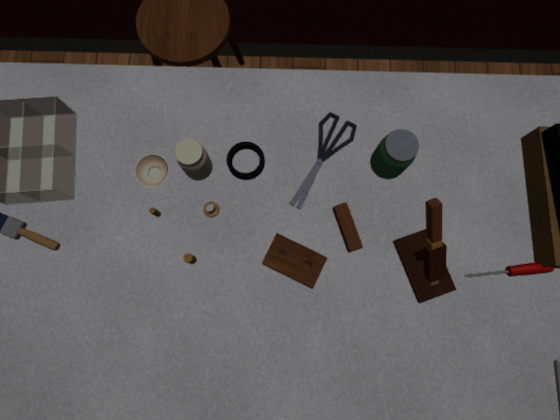

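View pics/scene0.png

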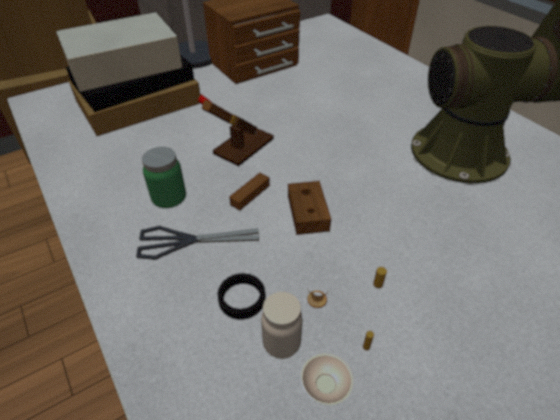

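The top view shows the thick stud at (190,258), the thin stud at (154,212) and the block at (295,260). The rest is at (425,262), with the handle's end at (433,200). The scene view shows the same layout: studs at (380,277) and (369,340), block at (309,207). Next I'll locate these points by casting rays and triangulating.

```bash
cat > h.py <<'E'
import numpy as np, cv2
from scipy.spatial.transform import Rotation as R
from cell import manip
def P(n): return manip.camera_params(n)
def foc(p,h=420): return h/2/np.tan(np.radians(p["fovy"]/2))
def rays(p,uv):
    uv=np.atleast_2d(np.asarray(uv,float)); f=foc(p)
    d=np.c_[(uv[:,0]-p["cx"])/f,(uv[:,1]-p["cy"])/f,np.ones(len(uv))]
    return d@R.from_euler("xyz",p["attitude"]).as_matrix().T
def onz(p,uv,z):
    d=rays(p,uv); o=p["origin"]; return o+d*((z-o[2])/d[:,2])[:,None]
def proj(p,X):
    c=(np.atleast_2d(X)-p["origin"])@R.from_euler("xyz",p["attitude"]).as_matrix(); f=foc(p)
    return np.c_[p["cx"]+f*c[:,0]/c[:,2],p["cy"]+f*c[:,1]/c[:,2]]
def tri(p1,a,p2,b):
    d1,d2=[v/np.linalg.norm(v) for v in (rays(p1,a)[0],rays(p2,b)[0])]
    A=np.c_[d1,-d2]; t=np.linalg.lstsq(A,p2["origin"]-p1["origin"],rcond=None)[0]
    x1,x2=p1["origin"]+t[0]*d1,p2["origin"]+t[1]*d2
    return (x1+x2)/2,np.linalg.norm(x1-x2)
def blobs(im,lo,hi,amin=15):
    m=cv2.inRange(cv2.cvtColor(im,cv2.COLOR_RGB2HSV),lo,hi)
    return m,[c for c in cv2.findContours(m,cv2.RETR_EXTERNAL,cv2.CHAIN_APPROX_NONE)[0] if cv2.contourArea(c)>=amin]
E
python3 - <<'E'
from h import *
for n in ["top","scene"]:
    im=cv2.imread(f"pics/{n}0.png")[:,:,::-1].copy(); p=P(n)
    m,cs=blobs(im,(0,90,25),(30,255,255))
    for c in cs:
        M=cv2.moments(c);u=[M["m10"]/M["m00"],M["m01"]/M["m00"]]
        r=cv2.minAreaRect(c)
        x,y=map(int,u)
        print(n,np.round(u,1),cv2.contourArea(c),np.round(r[1],1),im[y,x],onz(p,u,20)[0].round(0)[:2])
im=cv2.imread("pics/top0.png");a=cv2.resize(np.clip(im[180:310,130:470]*2.2,0,255).astype("uint8"),None,fx=2.3,fy=2.3,interpolation=cv2.INTER_CUBIC)
b=cv2.imread("pics/scene0.png");b=cv2.resize(np.clip(b[80:360,190:400]*1.8,0,255).astype("uint8"),None,fx=1.06,fy=1.06,interpolation=cv2.INTER_CUBIC)
o=np.zeros((600,800,3),"uint8");o[:a.shape[0],:a.shape[1]]=a;o[300:300+b.shape[0],:b.shape[1]]=b
c=cv2.imread("pics/wrist0.png");c=cv2.resize(c,(400,300));o[300:600,300:700]=c
cv2.imwrite("pics/mix.png",o)
E
```

```text
top [189.4 258.3] 71.0 [ 8. 11.] [92 71 32] [463. 202.]
top [294.2 260.4] 1802.0 [56.3 33.5] [59 36 20] [464. -34.]
top [ 38.1 238.4] 301.0 [43.6  8.9] [89 70 47] [501. 546.]
top [154.6 211.6] 43.0 [11.6  4.9] [63 46 19] [569. 289.]
top [347.5 226.7] 614.5 [47.9 15.1] [61 38 22] [ 543. -155.]
top [211. 209.] 159.0 [14. 14.] [113 111 114] [578. 160.]
top [426.7 257.9] 2934.5 [99.8 51.4] [10  3  1] [ 476. -334.]
top [539.5 208.2] 3545.0 [148.  53.] [27 17  8] [ 597. -604.]
top [205.6  63.4] 71.0 [ 7. 21.] [66 44 28] [950. 195.]
top [390.8  64.7] 3709.0 [342.4  12.4] [57 38 25] [ 959. -269.]
top [154.5  35.2] 6562.5 [ 64. 229.] [50 30 15] [1025.  329.]
scene [367.9 339.6] 86.5 [ 6.5 18.4] [82 59 25] [564. 287.]
scene [316.6 300.3] 154.5 [17.4 13.6] [89 65 44] [591. 176.]
scene [379.6 276.5] 139.0 [ 8.7 19.9] [79 60 22] [458. 199.]
scene [308.7 207.4] 1599.5 [52.9 35.1] [82 55 23] [462. -29.]
scene [249.  190.9] 593.0 [15.6 45.1] [92 65 37] [ 547. -148.]
scene [461.1 149.6] 4220.0 [97.3 63.3] [41 38 22] [11. 12.]
scene [503.   72.3] 6171.0 [ 91.  141.5] [29 28 14] [-428. -194.]
scene [381.1  18.6] 2760.0 [85.6 54.3] [59 36 19] [-401. -742.]
scene [250.6  34.4] 6255.0 [82. 97.] [56 35 27] [ 108. -897.]
scene [ 60.6 224.3] 31976.5 [419. 271.] [145 146 149] [ 939. -276.]
```

View pics/mix.png

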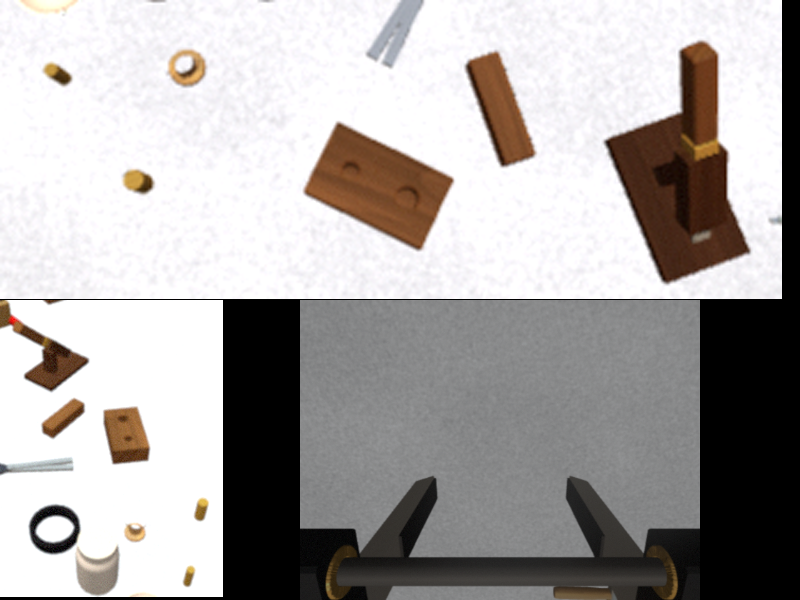

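The crop shows the wide bore on the right of the block, near top pixel (307,265), and the narrow bore near (283,253). The slot and handle slant as described, and the wrist camera has a clear view between the fingers. Next I'll triangulate and work out the first approach.

```bash
cat >> h.py <<'E'
def rel(target,yaw=None):
    """commanded change (tool cm, roll units) from the measured pose"""
    s=manip.read_state(); r=R.from_euler("xyz",s["eef_rot"]); d=r.inv().apply(np.asarray(target)-s["eef_pos"])/10
    y=s["eef_rot"][2]; u=0 if yaw is None else -np.degrees((yaw-y+np.pi)%(2*np.pi)-np.pi)/5
    return d.round(2),round(u,2)
E
python3 - <<'E'
from h import *
t,s=P("top"),P("scene")
print("thick",tri(t,(189.4,258.3),s,(379.6,276.5)),"thin",tri(t,(154.6,211.6),s,(367.9,339.6)))
print(onz(t,[(190,258),(154,212)],23).round(), "holes w,n", onz(t,[(307,265),(283,253)],38).round())
c=onz(t,[(130+338/2.3,180+124/2.3),(130+453/2.3,180+180/2.3)],40);print("block far corners",c.round(1),np.degrees(np.arctan2(*(c[1]-c[0])[1::-1])), np.linalg.norm(c[1]-c[0]))
print("rest/handle end", tri(t,(433.5,203),s,(207,107)))
w=P("wrist");st=manip.read_state();print("tcp,tips in wrist",proj(w,[st["eef_pos"],st["eef_pos"]-[0,0,14],st["eef_pos"]+[0,0,5]]))
print(rel([462,201,160],1.13))
E
```

```text
thick (array([462.52626798, 200.9684218 ,  25.84424884]), np.float64(1.2066949324309382)) thin (array([567.29903945, 287.93521933,  25.06646182]), np.float64(1.2049837059930422))
[[464. 200.  23.]
 [567. 289.  23.]] holes w,n [[453. -62.  38.]
 [478.  -8.  38.]]
block far corners [[ 520.2    6.2   40. ]
 [ 468.4 -105.3   40. ]] -114.89060659583116 122.93229616638554
rest/handle end (array([ 565.07274875, -291.76565362,  174.63865434]), np.float64(3.6248227385305976))
tcp,tips in wrist [[283.75446191 275.22838442]
 [283.63940683 262.80170514]
 [283.79977945 280.12296688]]
(array([-36.83, -20.59,   5.92]), np.float64(19.15))
```

```bash
python3 -m creep '[[0.1,[-10,-5,1],3],[0.1,[-20,-10,3],6],[0.1,[-30,-15,5],9],[0.1,[-36.8,-20.6,7],12],[0.1,[-36.8,-20.6,8],15],[0.1,[-36.8,-20.6,9],17],[0.1,[-36.8,-20.6,9],19.1],[0.1,[-36.8,-20.6,9],19.1],[0.1,[-36.8,-20.6,9],19.1],[0.1,[-36.8,-20.6,9],19.1],[0.1,[-36.8,-20.6,9],19.1],[0.1,[-36.8,-20.6,9],19.1]]'
python3 - <<'E'
from h import *
s=manip.read_state();w=P("wrist");im=manip.camera("wrist");cv2.imwrite("pics/w1.png",im[:,:,::-1])
print(s["eef_pos"],s["eef_rot"][2],s["joints"])
print(proj(w,[[462,201,46],[462,201,0],s["eef_pos"]]))
m,cs=blobs(im,(10,100,40),(30,255,255),60)
for c in cs:
    M=cv2.moments(c);print(M["m10"]/M["m00"],M["m01"]/M["m00"],cv2.boundingRect(c))
E
```

```text
clock: 1.35
eef_pos: [461.8, 200.9, 129.2]
eef_rot: [-3.141, 0.0, 1.13]
wrist_force: [-1.0, -0.2, 0.0]
finger_gap: 51.6
finger_force: 0.0
[461.81498941 200.92608396 129.17717038] 1.1304691566128233 [3.37636620e-01 2.95017203e-01 1.75138620e+00 8.28365566e-06
 1.09575968e+00 7.77960081e-01]
[[281.3497736  219.42642837]
 [281.38297516 201.45359448]
 [280.96632902 274.37219281]]
363.0914512922465 410.62557985420807 (353, 401, 21, 19)
410.9778388278388 382.2697802197802 (395, 344, 27, 76)
153.1502991904259 382.2782470960929 (143, 344, 27, 76)
283.0496766607878 218.2660199882422 (270, 199, 26, 34)
427.9924554183813 178.58504801097394 (417, 160, 36, 44)
378.253514739229 25.20453514739229 (368, 14, 22, 24)
```

View pics/w1.png

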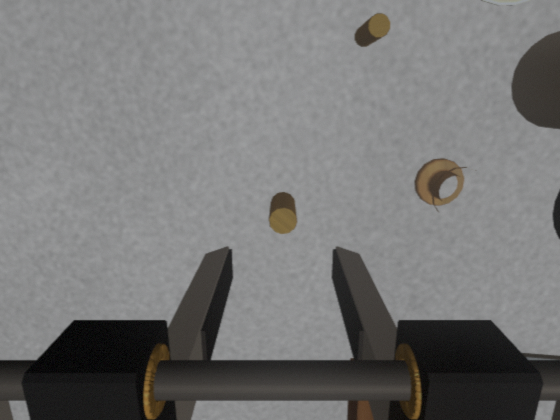

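The thick stud's top is at (283,219), within a millimetre of the prediction and midway between the fingertips at (232,247) and (333,247). Descending to grip it.

```bash
python3 -m creep '[[0.1,[0,0,3],0],[0.1,[0,0,6],0],[0.1,[0,0,8],0],[0.1,[0,0,8.9],0],[0.1,[0,0,8.9],0],[-0.6,[0,0,8.9],0],[-0.8,[0,0,8.9],0],[-0.8,[0,0,8.9],0],[-0.8,[0,0,8.9],0],[-0.8,[0,0,8.9],0],[-0.8,[0,0,8.9],0],[-0.8,[0,0,8.9],0]]' 25
python3 - <<'E'
from h import *
print(rel([453,-62,150],1.136),rel([465.5,-35,190],1.136))
E
```

```text
clock: 2.6
eef_pos: [462.1, 201.3, 40.8]
eef_rot: [3.141, -0.001, 1.134]
wrist_force: [-0.6, -0.8, 4.8]
finger_gap: 19.3
finger_force: 25.0
(array([-24.24,  10.32, -10.93]), np.float64(-0.02)) (array([-21.26,  10.31, -14.92]), np.float64(-0.02))
```

```bash
python3 -m creep '[[-0.8,[0,0,-4],0],[-0.8,[-2,1,-8],0],[-0.8,[-6,3,-10.9],0],[-0.8,[-10,4.5,-10.9],0],[-0.8,[-14,6,-10.9],0],[-0.8,[-18,8,-10.9],0],[-0.8,[-21,9.5,-10.9],0],[-0.8,[-23.5,10.3,-10.9],0],[-0.8,[-24.2,10.3,-10.9],0],[-0.8,[-24.2,10.3,-10.9],0],[-0.8,[-24.2,10.3,-10.9],0]]'
python3 - <<'E'
from h import *
s=manip.read_state();w=P("wrist");im=manip.camera("wrist");cv2.imwrite("pics/w2.png",im[:,:,::-1])
print(s["eef_pos"],s["eef_rot"][2],s["finger_gap"]);np.save("w2.npy",[w],allow_pickle=True)
print(proj(w,[[453,-62,40],[478,-8,40],s["eef_pos"]-[0,0,40]]))
o=np.clip(im[100:400,100:460,::-1]*1.6,0,255).astype("uint8");cv2.imwrite("pics/w2c.png",cv2.resize(o,None,fx=2,fy=2))
E
```

```text
clock: 3.7
eef_pos: [452.8, -60.8, 149.4]
eef_rot: [-3.141, -0.0, 1.134]
wrist_force: [-0.3, 0.0, -0.9]
finger_gap: 19.7
finger_force: 25.0
[452.7563623  -60.81818641 149.36362539] 1.1344235743773 19.69093429887038
[[282.12794778 209.9655931 ]
 [281.93683093 130.28879872]
 [281.07258552 243.09382161]]
```

View pics/w2c.png

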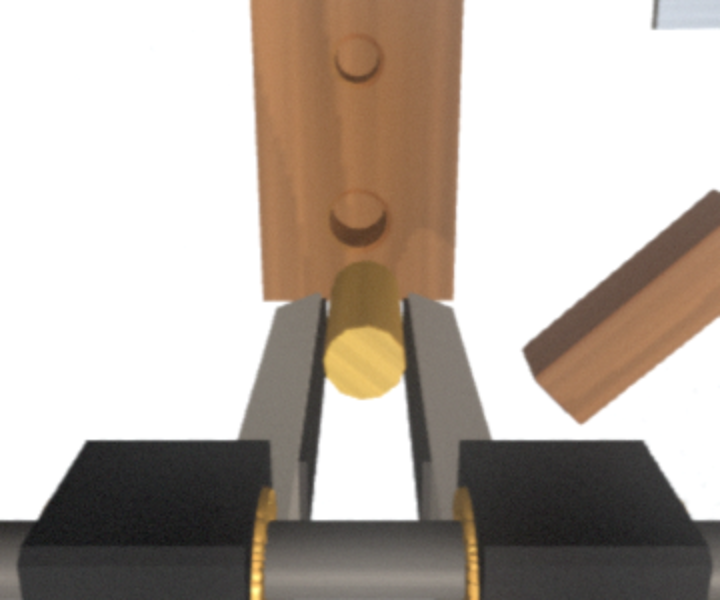

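The wide bore's mouth is centred at about (279,209) and the narrow bore's at (279.5,129). The stud's top is at (282,280), held between the fingers, and its far bottom edge is at row 231. I'll compute the offset to the bore.

```bash
python3 - <<'E'
from h import *
w=np.load("w2.npy",allow_pickle=True)[0];s=manip.read_state();e=s["eef_pos"];r=R.from_euler("xyz",s["eef_rot"])
h=onz(w,[(279.2,209),(279.5,129)],40);st=onz(w,[(282.2,280.5)],e[2]+5.2);print(h,st,e)
print("hole dist",np.linalg.norm(h[0]-h[1]),"yaw",np.degrees(np.arctan2(*(h[1]-h[0])[1::-1])))
print("stud-tcp tool",r.inv().apply(st-e),"hole-tcp tool",r.inv().apply(h-e))
print("bottom far edge pred",proj(w,st-[0,0,46]+10*r.as_matrix()[:,0]))
lo=onz(w,[(100+264/2,100+299/2),(100+453/2,100+299/2)],40);print("near corners",lo,np.linalg.norm(lo[0]-lo[1]))
c=(h[0]+h[1])/2; print("block centre",c)
E
```

```text
[[451.30988937 -60.36679433  40.        ]
 [476.80564452  -6.44523125  40.        ]] [[453.05077586 -61.55945521 154.60314139]] [452.82932797 -60.67287247 149.40314139]
hole dist 59.64535602290655 yaw 64.6937912716226
stud-tcp tool [[-0.70982461  0.57418147 -5.20014738]] hole-tcp tool [[ -0.37273173  -1.48946307 109.40334682]
 [ 59.271589    -1.13807006 109.40809709]]
bottom far edge pred [[282.06401615 227.34452892]]
near corners [[ 403.72035255  -74.75820189   40.        ]
 [ 470.84612439 -106.06892367   40.        ]] 74.06909304483358
block centre [464.05776694 -33.40601279  40.        ]
```

```bash
python3 -m creep '[[-0.8,[0.03,-0.19,3],0],[-0.8,[0.03,-0.19,5.5],0],[-0.8,[0.03,-0.19,6.3],0],[-0.8,[0.03,-0.19,6.3],0],[-0.8,[0.03,-0.19,6.5],0],[-0.8,[0.03,-0.19,6.7],0],[-0.8,[0.03,-0.19,6.9],0],[-0.8,[0.03,-0.19,7.1],0],[-0.8,[0.03,-0.19,7.3],0],[-0.8,[0.03,-0.19,7.3],0]]'
python3 - <<'E'
from h import *
s=manip.read_state();w=P("wrist");im=manip.camera("wrist")
print(s["wrist_force"],s["eef_pos"],s["finger_gap"])
o=np.clip(im[140:320,170:390,::-1]*1.6,0,255).astype("uint8");cv2.imwrite("pics/w3c.png",cv2.resize(o,None,fx=3,fy=3))
E
```

```text
clock: 4.75
eef_pos: [451.0, -60.5, 76.3]
eef_rot: [-3.141, 0.0, 1.134]
wrist_force: [-0.6, 1.0, -1.0]
finger_gap: 19.1
finger_force: 25.0
[-0.63455078  1.00136059 -1.04325451] [450.99614489 -60.51022931  76.25039233] 19.072885133730267
```

View pics/w3c.png

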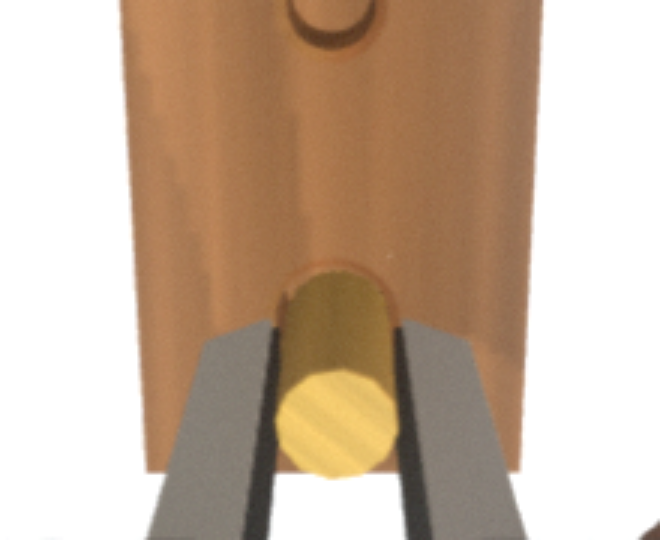

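The stud's lower end sits inside the wide bore's mouth (crop 335,270) and there is no contact force. I'll lower it further, then let go.

```bash
python3 -m creep '[[-0.8,[0,0,0.3],0],[-0.8,[0,0,0.6],0],[-0.8,[0,0,0.9],0],[-0.8,[0,0,1.2],0],[-0.8,[0,0,1.5],0],[-0.8,[0,0,1.75],0],[-0.8,[0,0,1.75],0],[-0.8,[0,0,1.75],0]]'
python3 -c "
from h import *
print(manip.read_state()['wrist_force'])"
```

```text
clock: 5.6
eef_pos: [451.0, -60.6, 58.7]
eef_rot: [-3.141, 0.0, 1.134]
wrist_force: [-2.4, 1.9, -3.0]
finger_gap: 19.8
finger_force: 25.0
[-2.41803267  1.90686566 -2.95712645]
```

```bash
python3 -m creep '[[-0.3,[0,0,0],0],[-0.1,[0,0,0],0],[0,[0,0,0],0],[0,[0,0,0],0],[0,[0,0,-2],0],[0,[0,0,-5],0],[0,[0,0,-9],0],[0,[0,0,-9],0],[0,[0,0,-9],0]]'
python3 - <<'E'
from h import *
s=manip.read_state();w=P("wrist");im=manip.camera("wrist");cv2.imwrite("pics/w4.png",im[:,:,::-1])
m,cs=blobs(im,(18,110,60),(30,255,255),60)
print(proj(w,[[451,-60.5,60],[451,-60.5,40]]))
for c in cs: print(cv2.boundingRect(c),cv2.contourArea(c))
print(s["eef_pos"],s["finger_gap"]);print(rel([567.3,288,130],1.136))
E
```

```text
clock: 6.5
eef_pos: [451.4, -60.6, 149.3]
eef_rot: [3.14, -0.0, 1.134]
wrist_force: [0.0, -0.2, -0.0]
finger_gap: 47.1
finger_force: 0.0
[[280.31414008 217.02020851]
 [280.345275   208.86625238]]
(386, 345, 24, 75) 458.5
(155, 344, 25, 76) 780.0
(267, 197, 28, 35) 658.5
[451.39546925 -60.64919263 149.2929479 ] 47.09142710967381
(array([36.51, -4.2 ,  1.84]), np.float64(-0.02))
```

```bash
python3 -m creep '[[0,[4,-0.5,0],0],[0,[8.5,-1,0],0],[0,[13,-1.5,0],0],[0,[17.5,-2,0],0],[0,[22,-2.5,0],0],[0,[26.5,-3,0],0],[0,[31,-3.6,0],0],[0,[34.5,-4,0.5],0],[0,[36.5,-4.2,1.5],0],[0,[36.5,-4.2,1.8],0],[0,[36.5,-4.2,1.8],0],[0,[36.5,-4.2,1.8],0]]'
python3 - <<'E'
from h import *
s=manip.read_state();w=P("wrist");im=manip.camera("wrist");cv2.imwrite("pics/w5.png",im[:,:,::-1])
m,cs=blobs(im,(15,100,40),(30,255,255),60)
print(proj(w,[[567.3,288,46],s["eef_pos"],s["eef_pos"]-[0,0,84]]))
for c in cs: print(cv2.boundingRect(c),cv2.contourArea(c))
print(s["eef_pos"],s["finger_gap"])
t=manip.camera("scene");cv2.imwrite("pics/s5.png",t[:,:,::-1])
o=np.zeros((420,800,3),"uint8");o[:,:560]=im[:,:,::-1]
z=cv2.resize(t[180:240,270:350,::-1],None,fx=3,fy=3,interpolation=cv2.INTER_CUBIC);o[:180,560:800]=np.clip(z*1.6,0,255);cv2.imwrite("pics/v5.png",o)
E
```

```text
clock: 7.75
eef_pos: [567.3, 286.9, 130.6]
eef_rot: [-3.141, 0.001, 1.133]
wrist_force: [-0.3, 0.0, -0.1]
finger_gap: 46.8
finger_force: 0.0
[[280.4649805  217.66921897]
 [280.97220482 274.40810502]
 [281.17314672 219.23269763]]
(385, 344, 25, 76) 857.0
(155, 344, 25, 76) 879.0
(273, 206, 18, 21) 238.5
[567.34291857 286.92922185 130.57936081] 46.78634431425261
```

View pics/v5.png

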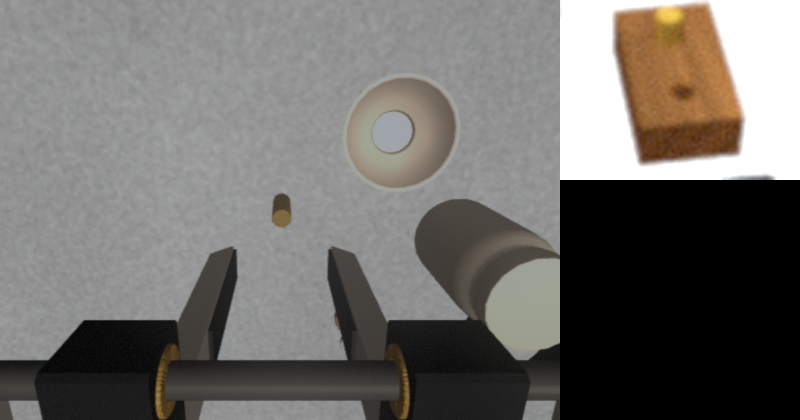

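The thin stud's top is at (282,218), centred between the fingertips. The dish and jar are clear of the fingers. The inset shows the thick stud seated upright in the wide bore, with the narrow bore free.

```bash
python3 -m creep '[[0,[0.05,0.05,3],0],[0,[0.05,0.05,6],0],[0,[0.05,0.05,8],0],[0,[0.05,0.05,9],0],[0,[0.05,0.05,9],0],[-0.6,[0.05,0.05,9],0],[-0.9,[0.05,0.05,9],0],[-0.9,[0.05,0.05,9],0],[-0.9,[0.05,0.05,9],0],[-0.9,[0.05,0.05,9],0],[-0.9,[0.05,0.05,9],0]]' 25
python3 - <<'E'
from h import *
print(rel([476.6,-7,150],1.134))
E
```

```text
clock: 8.95
eef_pos: [568.4, 288.3, 41.3]
eef_rot: [3.141, -0.0, 1.134]
wrist_force: [0.4, 0.7, 3.0]
finger_gap: 13.4
finger_force: 25.0
(array([-30.63,   4.18, -10.88]), np.float64(0.0))
```

```bash
python3 -m creep '[[-0.9,[0,0,-4],0],[-0.9,[-2,0.5,-8],0],[-0.9,[-6,1,-10.9],0],[-0.9,[-10.5,1.5,-10.9],0],[-0.9,[-15,2.2,-10.9],0],[-0.9,[-19.5,2.8,-10.9],0],[-0.9,[-24,3.4,-10.9],0],[-0.9,[-28,4,-10.9],0],[-0.9,[-30,4.2,-10.9],0],[-0.9,[-30.6,4.2,-10.9],0],[-0.9,[-30.6,4.2,-10.9],0],[-0.9,[-30.6,4.2,-10.9],0]]'
python3 - <<'E'
from h import *
s=manip.read_state();w=P("wrist");im=manip.camera("wrist");cv2.imwrite("pics/w6.png",im[:,:,::-1]);e=s["eef_pos"]
r=R.from_euler("xyz",s["eef_rot"])
m,cs=blobs(im,(17,110,60),(30,255,255),60)
for c in cs: print(cv2.boundingRect(c),cv2.contourArea(c))
print(e,"wanted",r.inv().apply(np.array([476.6,-6.3,40])-e))
print("expected: stud top",proj(w,e+[0,0,4.7]),"hole",proj(w,[476.6,-6.3,40]))
g=cv2.cvtColor(im,cv2.COLOR_RGB2GRAY)
cv2.imwrite("pics/w6c.png",np.clip(cv2.resize(im[140:320,190:380,::-1],None,fx=3,fy=3)*1.6,0,255))
E
```

```text
clock: 10.15
eef_pos: [477.1, -6.1, 149.9]
eef_rot: [-3.142, -0.0, 1.135]
wrist_force: [0.5, 0.7, -1.1]
finger_gap: 13.2
finger_force: 25.0
(314, 345, 10, 74) 327.0
(241, 345, 10, 75) 392.5
(268, 235, 29, 71) 1586.5
[477.06322085  -6.09596979 149.92827325] wanted [ -0.40085149  -0.33127938 109.92820855]
expected: stud top [[280.94527695 278.91625976]] hole [[280.68592632 209.03286959]][ WARN:0@0.856] global loadsave.cpp:1063 imwrite_ Unsupported depth image for selected encoder is fallbacked to CV_8U.
```

View pics/w6c.png

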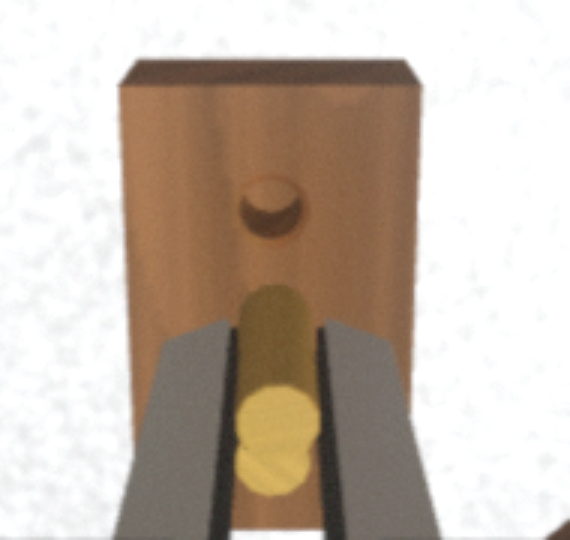

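The narrow bore's mouth is centred at (280.7,209), just as predicted, and the thin stud's top is at (282.7,281). It needs under a millimetre of correction, so I'll insert it.

```bash
python3 -m creep '[[-0.9,[-0.02,-0.06,3],0],[-0.9,[-0.02,-0.06,5.5],0],[-0.9,[-0.02,-0.06,6.4],0],[-0.9,[-0.02,-0.06,6.6],0],[-0.9,[-0.02,-0.06,6.8],0],[-0.9,[-0.02,-0.06,7],0],[-0.9,[-0.02,-0.06,7.2],0],[-0.9,[-0.02,-0.06,7.4],0],[-0.9,[-0.02,-0.06,7.6],0],[-0.9,[-0.02,-0.06,7.6],0]]'
```

```text
clock: 11.2
eef_pos: [476.2, -6.8, 73.8]
eef_rot: [-3.142, -0.0, 1.134]
wrist_force: [-1.4, 1.4, -1.5]
finger_gap: 13.2
finger_force: 25.0
```

Only about 1–2 N, so it is entering freely. Continuing down, then releasing and rising.

```bash
python3 -m creep '[[-0.9,[0,0,0.3],0],[-0.9,[0,0,0.6],0],[-0.9,[0,0,0.9],0],[-0.9,[0,0,1.2],0],[-0.9,[0,0,1.45],0],[-0.9,[0,0,1.45],0],[-0.9,[0,0,1.45],0]]'
python3 -m creep '[[-0.4,[0,0,0],0],[-0.2,[0,0,0],0],[0,[0,0,0],0],[0,[0,0,0],0],[0,[0,0,-2],0],[0,[0,0,-5],0],[0,[0,0,-9],0],[0,[-3,0,-14],0],[0,[-6,0,-15],0],[0,[-6,0,-15],0],[0,[-6,0,-15],0]]'
python3 - <<'E'
from h import *
s=manip.read_state();w=P("wrist");im=manip.camera("wrist");cv2.imwrite("pics/w7.png",im[:,:,::-1]);e=s["eef_pos"]
t=manip.camera("top");sc=manip.camera("scene");cv2.imwrite("pics/t7.png",t[:,:,::-1]);cv2.imwrite("pics/s7.png",sc[:,:,::-1])
for n,i in [("wrist",im),("top",t),("scene",sc)]:
  m,cs=blobs(i,(18,110,45),(30,255,255),20)
  print(n,[(cv2.boundingRect(c),cv2.contourArea(c)) for c in cs])
  print(proj(P(n),[[451,-60.5,60],[476.6,-6.3,60],[476.6,-6.3,66]]).round(1).tolist())
o=np.zeros((600,800,3),"uint8")
o[:300,:400]=cv2.resize(im[:,:,::-1],(400,300))
o[:300,400:]=np.clip(cv2.resize(sc[175:250,265:365,::-1],(400,300),interpolation=cv2.INTER_CUBIC)*1.6,0,255)
o[300:,:400]=np.clip(cv2.resize(t[180:315,380:560,::-1],(400,300),interpolation=cv2.INTER_CUBIC)*3.,0,255)
o[300:,400:]=np.clip(cv2.resize(sc[80:170,190:310,::-1],(400,300),interpolation=cv2.INTER_CUBIC)*2.,0,255)
cv2.imwrite("pics/v7.png",o)
E
```

```text
clock: 11.9
eef_pos: [476.0, -6.7, 59.2]
eef_rot: [-3.141, 0.0, 1.134]
wrist_force: [-0.7, 2.3, -3.3]
finger_gap: 13.0
finger_force: 25.0
clock: 13.0
eef_pos: [450.7, -61.4, 209.5]
eef_rot: [3.141, -0.0, 1.133]
wrist_force: [0.9, 0.2, -0.4]
finger_gap: 47.4
finger_force: 0.0
wrist [((386, 344, 24, 76), 586.0), ((155, 344, 25, 76), 792.5), ((270, 179, 23, 28), 385.5), ((272, 115, 17, 18), 202.5)]
[[281.7, 195.4], [282.1, 124.0], [282.1, 124.6]]
top [((256, 331, 112, 89), 7434.0), ((369, 319, 17, 27), 173.5), ((373, 218, 23, 100), 986.5), ((301, 204, 77, 58), 2314.0), ((265, 198, 106, 135), 2650.0)]
[[307.2, 265.2], [282.2, 252.7], [282.3, 252.4]]
scene [((308, 201, 8, 12), 56.5), ((301, 183, 11, 12), 77.0), ((445, 164, 12, 15), 22.0), ((230, 116, 7, 9), 23.5), ((106, 97, 36, 14), 42.5), ((142, 80, 55, 26), 185.0), ((288, 79, 26, 6), 27.5), ((69, 79, 27, 39), 157.5), ((477, 72, 25, 18), 45.0), ((0, 61, 68, 37), 623.5), ((85, 12, 10, 11), 35.5)]
[[305.4, 184.1], [310.3, 202.7], [310.4, 200.7]]
```

View pics/v7.png

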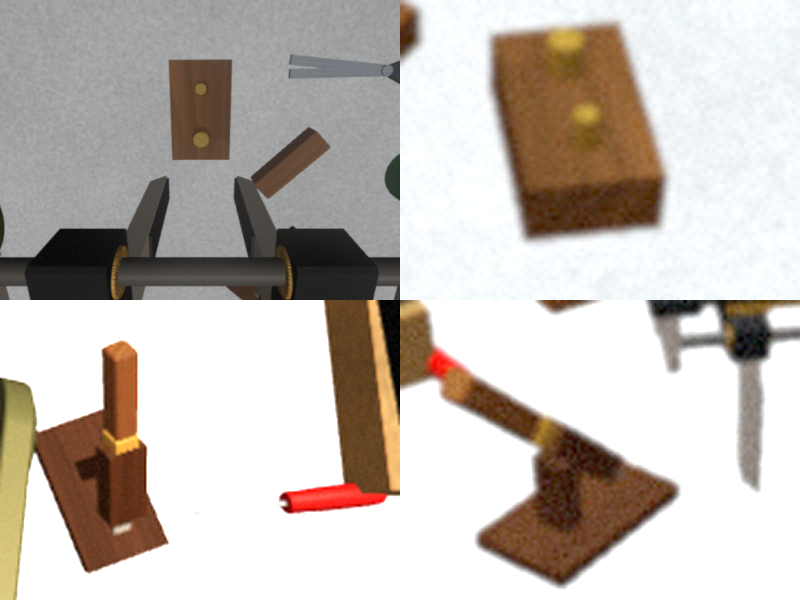

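Both studs stand equally proud in their bores; the scene blobs are at (305,184) and (310,203), matching tops at z=60. The lower crops show the rest's plate corners and the handle up and away from the robot. Next I'll compute the rest's pose.

```bash
python3 - <<'E'
from h import *
t,s=P("top"),P("scene")
px=np.array([(35,432),(90,572),(168,543)])-[0,300]
c=onz(t,px/2.2222+[380,180],15);print(c.round(1),[np.linalg.norm(c[1]-c[0]),np.linalg.norm(c[2]-c[1])])
ps=np.array([(480,539),(562,582),(677,490)])-[400,300]
c2=onz(s,ps/3.3333+[190,80],15);print("scene corners",c2.round(1))
for c in (c,):
  a=(c[1]-c[0]);a/=np.linalg.norm(a);b=(c[2]-c[1]);b/=np.linalg.norm(b)
  d=a[:2]+np.array([b[1],-b[0]])*np.sign(np.dot(a[:2],[b[1],-b[0]]));d/=np.linalg.norm(d)
  front=(c[1]+c[2])/2; o=front[:2]-110*d
  print("yaw",np.degrees(np.arctan2(d[1],d[0])),"mouth",o)
  g=np.r_[o-35*.7071*d,105+35*.7071];e=np.r_[o-110*.7071*d,105+110*.7071]
  m=np.r_[o,105]
  for n,p in(("top",t),("scene",s)):print(n,"mouth,grip,end",proj(p,[m,g,e]).round(1).tolist())
  print("grip",g)
# handle end centre and ferrule by two views
top=lambda q:np.array(q)/2.2222+[380,180-135]; sc=lambda q:(np.array(q)-[400,300])/3.3333+[190,80]
print("top px end",top((121,355)),"ferr",top((121,445)),"scene end",sc((458,383)),"ferr",sc((545,432)))
print(tri(t,top((121,355)),s,sc((458,383))),tri(t,top((121,445)),s,sc((545,432))))
E
```

```text
[[ 517.2 -266.7   15. ]
 [ 377.2 -316.6   15. ]
 [ 407.3 -397.    15. ]] [np.float64(148.69703597184656), np.float64(85.89978452135601)]
scene corners [[ 545.  -332.2   15. ]
 [ 517.3 -251.5   15. ]
 [ 382.7 -303.7   15. ]]
yaw -159.9150005322402 mouth [ 495.5703197  -319.01053766]
top mouth,grip,end [[434.6, 244.6], [434.7, 231.5], [434.7, 201.0]]
scene mouth,grip,end [[230.4, 118.3], [222.6, 114.0], [204.2, 103.8]]
grip [ 518.8137197  -310.51156074  129.7485    ]
top px end [434.45054451 204.75159752] ferr [434.45054451 245.25200252] scene end [207.400174 104.900249] ferr [233.500435 119.600396]
(array([ 561.87142927, -292.90953776,  177.82754647]), np.float64(1.3087066852445999)) (array([ 491.92873651, -317.16725212,  102.31602854]), np.float64(6.731238028839637))
```

```bash
python3 - <<'E'
from h import *
print(rel([518.8,-310.5,250],0.351))
E
```

```text
(array([-19.78,  16.73,  -4.17]), np.float64(8.98))
```

```bash
python3 -m creep '[[0.3,[-3,2.5,-2],1.5],[0.3,[-6,5,-4.1],3],[0.3,[-9.5,8,-4.1],4.5],[0.3,[-13,11,-4.1],6],[0.3,[-16,14,-4.1],7.5],[0.3,[-18.5,16,-4.1],8.9],[0.3,[-19.8,16.7,-4.1],8.9],[0.3,[-19.8,16.7,-4.1],8.9],[0.3,[-19.8,16.7,-4.1],8.9],[0.3,[-19.8,16.7,-4.1],8.9]]' 40
python3 - <<'E'
from h import *
s=manip.read_state();w=P("wrist");im=manip.camera("wrist");cv2.imwrite("pics/w8.png",np.clip(im[:,:,::-1]*1.6,0,255).astype("uint8"));e=s["eef_pos"]
print(e,s["eef_rot"],s["finger_gap"],s["joints"])
d=np.array([np.cos(.351),np.sin(.351),1]);m=np.array([495.6,-319,105])
print("mouth grip end",proj(w,[m,m+35*.7071*d,m+110*.7071*d]))
E
```

```text
clock: 14.15
eef_pos: [518.5, -309.8, 250.7]
eef_rot: [3.142, -0.0, 0.36]
wrist_force: [0.3, 0.1, 0.3]
finger_gap: 61.2
finger_force: 0.0
[ 518.49113648 -309.76201716  250.72954861] [ 3.14150856e+00 -2.16043237e-04  3.60257771e-01] 61.21810719948517 [-5.99217920e-01  4.01367868e-01  1.31257957e+00  1.29986178e-04
  1.42745236e+00  6.11302089e-01]
mouth grip end [[281.41159133 224.63452967]
 [281.68018988 205.24433713]
 [282.49598762 146.35170636]]
```

View pics/w8.png

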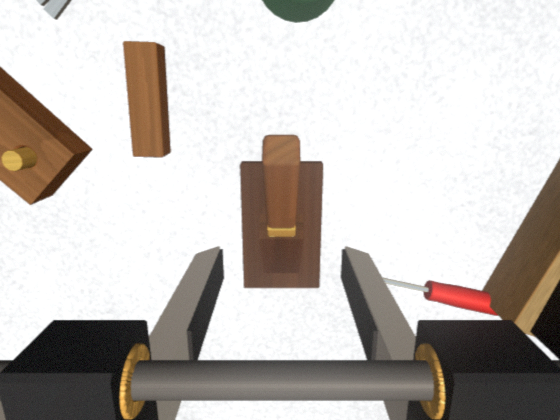

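The handle runs straight down the image at column 281.5, from its end at row 150 to the ferrule at row 236. That is square to the fingers and midway between them. Descending and gripping.

```bash
python3 -m creep '[[0.3,[0,0,4],0],[0.3,[0,0,8],0],[0.3,[0,0,11],0],[0.3,[0,0,12.5],0],[0.3,[0,0,12.5],0],[-0.2,[0,0,12.5],0],[-0.7,[0,0,12.5],0],[-0.7,[0,0,12.5],0],[-0.7,[0,0,12.5],0],[-0.7,[0,0,12.5],0],[-0.7,[0,0,12.5],0],[-0.7,[0,0,12.5],0]]' 45
```

```text
clock: 15.4
eef_pos: [518.6, -311.0, 125.9]
eef_rot: [3.141, -0.001, 0.357]
wrist_force: [2.1, 4.2, 5.2]
finger_gap: 23.9
finger_force: 45.0
```

```bash
python3 -m creep '[[-0.7,[0.5,0,-0.5],0],[-0.7,[1.2,0,-1.2],0],[-0.7,[2.0,0,-2.0],0],[-0.7,[2.9,0,-2.9],0],[-0.7,[3.8,0,-3.8],0],[-0.7,[4.7,0,-4.7],0],[-0.7,[5.6,0,-5.6],0],[-0.7,[6.5,0,-6.5],0],[-0.7,[7.4,0,-7.4],0],[-0.7,[8.3,0,-8.3],0],[-0.7,[9.2,0,-9.2],0],[-0.7,[9.2,0,-9.2],0]]'
python3 - <<'E'
from h import *
s=manip.read_state();print(s["wrist_force"],s["moment"])
print(rel([464,-33.5,200],1.13+np.pi/2-np.pi),rel([464,-33.5,200],1.13+np.pi/2))
print(s["joints"])
E
```

```text
clock: 16.6
eef_pos: [605.8, -278.5, 218.9]
eef_rot: [3.14, -0.002, 0.358]
wrist_force: [-0.4, 0.2, -1.1]
finger_gap: 23.6
finger_force: 45.0
[-0.3732837   0.16881945 -1.08310099] [-0.05743195  0.1535005  -0.05071366]
(array([ -4.69, -27.92,   1.84]), np.float64(9.16)) (array([ -4.69, -27.92,   1.84]), np.float64(-26.84))
[-4.85861670e-01  5.67256525e-01  1.14466249e+00  8.75196632e-05
  1.42749231e+00  7.26612203e-01]
```

The file came out cleanly: about 1.1 N extra weight on the wrist and the grip still at 45 N. The tool only turns about the vertical, so I'll level the file by letting its tip rest on the block between the studs while the grip swings down around it.

```bash
python3 - <<'E'
from h import *
t=P("top");print("glass cap",onz(t,[(401,145)],120),"glue",onz(t,[(189,151)],110))
a=np.radians(64.8-90);u=np.array([np.cos(a),np.sin(a)]);c=np.array([463.8,-33.4])
print(u,c+81*u,rel(np.r_[c+81*u,215],a))
E
```

```text
glass cap [[ 704.89338734 -253.45865397  120.        ]] glue [[684.1020992 197.4096734 110.       ]]
[ 0.90482705 -0.42577929] [537.09099125 -67.88812262] (array([  0.95, -22.14,   0.36]), np.float64(9.15))
```

```bash
python3 -m creep '[[-0.7,[0,-2,0],1],[-0.7,[0.2,-5,0],2.2],[-0.7,[0.4,-8,0],3.4],[-0.7,[0.6,-11,0],4.6],[-0.7,[0.8,-14,0],5.8],[-0.7,[0.9,-17,0.2],7],[-0.7,[0.9,-19.5,0.4],8.2],[-0.7,[0.9,-21.5,0.4],9.1],[-0.7,[0.9,-22.1,0.4],9.1],[-0.7,[0.9,-22.1,0.4],9.1],[-0.7,[0.9,-22.1,0.4],9.1]]'
python3 - <<'E'
from h import *
s=manip.read_state();e=s["eef_pos"];print(e,s["eef_rot"][2],s["joints"][5],s["wrist_force"])
im=manip.camera("scene");t=manip.camera("top")
cv2.imwrite("pics/s9.png",im[:,:,::-1]);cv2.imwrite("pics/t9.png",t[:,:,::-1])
g=e+[0,0,5];d=np.r_[np.cos(s["eef_rot"][2]),np.sin(s["eef_rot"][2]),0]
for th in (30,45,60):
  q=np.radians(th);v=np.cos(q)*d+[0,0,np.sin(q)]
  print(th,"tip,shoulder,end scene",proj(P("scene"),[g-150*v,g-35*v,g+75*v]).round().tolist(),"top",proj(P("top"),[g-150*v,g+75*v]).round().tolist())
o=np.zeros((420,800,3),"uint8");o[:,:400]=np.clip(cv2.resize(im[60:270,200:400,::-1],(400,420),interpolation=cv2.INTER_CUBIC)*1.6,0,255)
o[:,400:]=np.clip(cv2.resize(t[160:370,220:420,::-1],(400,420),interpolation=cv2.INTER_CUBIC)*1.6,0,255);cv2.imwrite("pics/v9.png",o)
E
```

```text
clock: 17.7
eef_pos: [535.9, -69.6, 213.4]
eef_rot: [3.141, -0.0, -0.435]
wrist_force: [-0.4, 0.1, -0.5]
finger_gap: 24.0
finger_force: 45.0
[535.9048847  -69.55482568 213.44098192] -0.4352272661132506 1.8093251815351994 [-0.36451628  0.10010283 -0.51980186]
30 tip,shoulder,end scene [[333.0, 160.0], [285.0, 141.0], [233.0, 120.0]] top [[286.0, 279.0], [337.0, 174.0]]
45 tip,shoulder,end scene [[321.0, 173.0], [282.0, 144.0], [239.0, 112.0]] top [[291.0, 269.0], [336.0, 177.0]]
60 tip,shoulder,end scene [[306.0, 183.0], [278.0, 147.0], [248.0, 106.0]] top [[297.0, 256.0], [333.0, 183.0]]
```

View pics/v9.png

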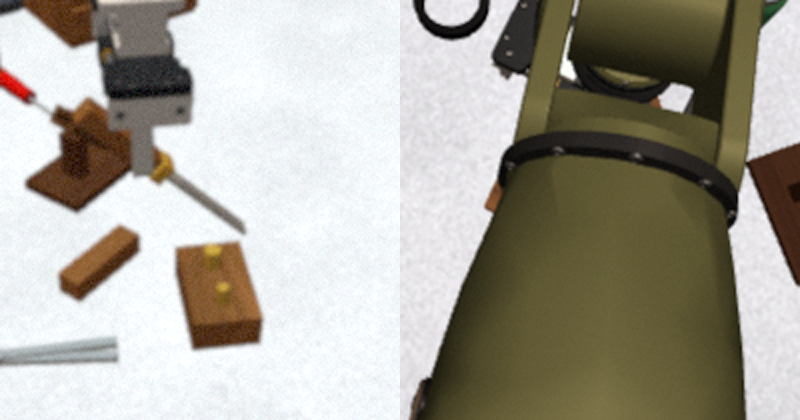

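The tip is at scene (321.5,175.5) and the shoulder at (284,144), so the file is held at about 47°, nose down and centred over the block. I'll ease the grip and lower it until the tip touches.

```bash
python3 -m creep '[[-0.7,[0,-0.1,2],0],[-0.7,[0,-0.2,4],0],[-0.7,[0,-0.2,5.5],0],[-0.7,[0.1,-0.2,6.3],0],[-0.7,[0.4,-0.2,6.8],0],[-0.7,[0.6,-0.2,7.1],0],[-0.7,[1.1,-0.2,7.5],0],[-0.7,[1.5,-0.2,8],0],[-0.7,[1.9,-0.2,8.5],0],[-0.7,[2.3,-0.2,9],0]]' 25
```

```text
clock: 18.8
eef_pos: [558.3, -77.2, 123.6]
eef_rot: [-3.141, -0.002, -0.437]
wrist_force: [3.4, -1.4, 3.9]
finger_gap: 24.1
finger_force: 25.0
```

```bash
python3 -m creep '[[-0.7,[0.4,0,0.5],0],[-0.7,[0.7,0,1.1],0],[-0.7,[1.0,0,1.7],0],[-0.7,[1.3,0,2.3],0],[-0.7,[1.55,0,2.9],0],[-0.7,[1.8,0,3.5],0],[-0.7,[2.0,0,4.1],0],[-0.7,[2.2,0,4.7],0],[-0.7,[2.35,0,5.35],0],[-0.7,[2.5,0,6.0],0],[-0.7,[2.6,0,6.6],0],[-0.7,[2.6,0,7.3],0]]'
python3 - <<'E'
from h import *
s=manip.read_state();e=s["eef_pos"];print(e,s["eef_rot"],s["wrist_force"])
im=manip.camera("scene");cv2.imwrite("pics/s10.png",im[:,:,::-1])
g=e+[0,0,5];d=np.r_[np.cos(s["eef_rot"][2]),np.sin(s["eef_rot"][2]),0]
for th in (0,5,15):
  q=np.radians(th);v=np.cos(q)*d+[0,0,np.sin(q)]
  print(th,"tip,shoulder,end scene",proj(P("scene"),[g-150*v,g-35*v,g+75*v]).round(1).tolist())
o=np.clip(cv2.resize(im[110:260,210:380,::-1],None,fx=4,fy=4,interpolation=cv2.INTER_CUBIC)*1.6,0,255).astype("uint8");cv2.imwrite("pics/v10.png",o)
E
```

```text
clock: 20.0
eef_pos: [581.0, -87.8, 50.0]
eef_rot: [3.142, -0.0, -0.437]
wrist_force: [1.7, -1.1, 0.9]
finger_gap: 24.0
finger_force: 25.0
[580.96591458 -87.81237025  49.95079659] [ 3.14157106e+00 -3.63233181e-05 -4.36804347e-01] [ 1.73115017 -1.07109834  0.9372077 ]
0 tip,shoulder,end scene [[317.1, 194.1], [264.6, 199.1], [213.2, 204.0]]
5 tip,shoulder,end scene [[316.5, 198.5], [264.6, 200.1], [213.0, 201.8]]
15 tip,shoulder,end scene [[313.8, 207.0], [264.1, 202.2], [213.4, 197.3]]
```

View pics/v10.png

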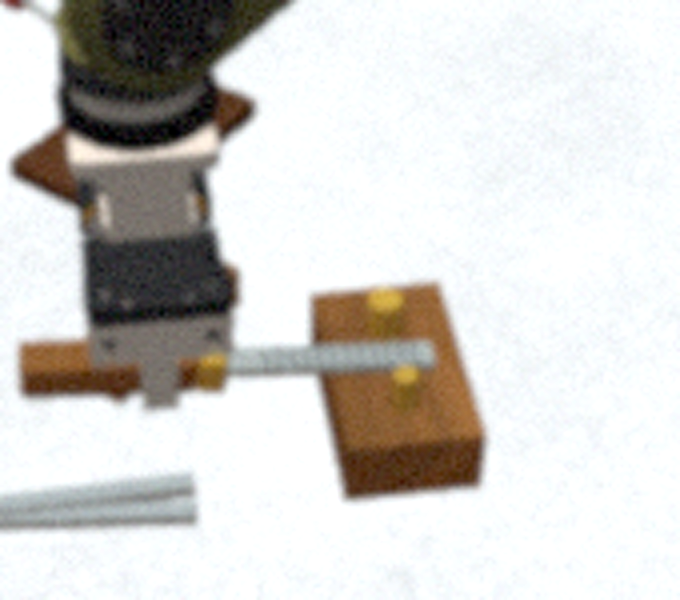

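The tip rests on the block between the studs at scene (318,198.5), with the shoulder at (266,202), so about 5° remains. I'll lower the last 12 mm while easing toward the block, away from the off-cut.

```bash
python3 -m creep '[[-0.7,[-0.3,0,0.1],0],[-0.7,[-0.6,0,0.2],0],[-0.7,[-0.6,0,0.5],0],[-0.7,[-0.6,0,0.8],0],[-0.7,[-0.6,0,1.0],0],[-0.7,[-0.6,0,1.15],0],[-0.7,[-0.6,0,1.25],0],[-0.7,[-0.6,0,1.25],0],[-0.7,[-0.6,0,1.25],0]]'
```

```text
clock: 20.95
eef_pos: [575.5, -85.2, 37.9]
eef_rot: [3.142, 0.0, -0.437]
wrist_force: [1.9, -0.9, 0.2]
finger_gap: 23.5
finger_force: 25.0
```

```bash
python3 - <<'E'
from h import *
s=manip.read_state();print(s["wrist_force"],s["moment"],s["eef_pos"])
a=np.radians(64.8-90);u=np.array([np.cos(a),np.sin(a)]);c=np.array([463.8,-33.4])
print(rel(np.r_[c+95*u,125],a))
E
```

```text
[ 1.85184484 -0.89524524  0.17084639] [-0.01370727  0.14987462 -0.01687807] [575.4577376  -85.2303996   37.93310793]
(array([-2.81,  0.06, -8.71]), np.float64(0.03))
```

```bash
python3 -m creep '[[-0.7,[0,0,0],0],[-0.7,[0,0,0],0],[-0.7,[0,0,-0.4],0],[-0.7,[0,0,-1.2],0],[-0.7,[0,0,-2.4],0],[-0.7,[-0.5,0,-4],0],[-0.7,[-1.2,0,-5.6],0],[-0.7,[-2,0,-7.2],0],[-0.7,[-2.6,0.05,-8.3],0],[-0.7,[-2.8,0.05,-8.7],0],[-0.7,[-2.8,0.05,-8.7],0],[-0.7,[-2.8,0.05,-8.7],0]]' 45
cat > ang.py <<'E'
from h import *
import sys
s=manip.read_state();e=s["eef_pos"];print(e,s["eef_rot"][2],s["wrist_force"],s["finger_force"])
im=manip.camera("scene");cv2.imwrite(f"pics/{sys.argv[1]}.png",im[:,:,::-1])
b=cv2.imread("pics/s7.png")[:,:,::-1]
df=cv2.absdiff(im,b).max(2)
p=P("scene");g=e+[0,0,5];d=np.r_[np.cos(s["eef_rot"][2]),np.sin(s["eef_rot"][2]),0]
def ends(th):
  q=np.radians(th);v=np.cos(q)*d+[0,0,np.sin(q)];return proj(p,[g-150*v,g-35*v])
E=ends(0);c0,c1=int(E[1,0])+6,int(E[0,0])-4
xs=[];ys=[]
for c in range(c0,c1):
  r0=np.interp(c,[E[1,0],E[0,0]],[E[1,1],E[0,1]]);lo=int(r0)-14
  w=df[lo:lo+29,c].astype(float);m=w>18
  if m.sum()>3: r=np.flatnonzero(m)+lo; xs.append(c);ys.append((r.min()+r.max())/2)
ys=np.array(ys);xs=np.array(xs);k=np.polyfit(xs,ys,1);ok=abs(np.polyval(k,xs)-ys)<1.2;k=np.polyfit(xs[ok],ys[ok],1)
print(len(xs),ok.sum(),"slope",k[0],"row at mid",np.polyval(k,(c0+c1)/2),"cols",c0,c1)
print(list(zip(xs[::4],ys[::4])))
for th in (-6,-3,0,3,6):
  A=ends(th);print(th,((A[0]-A[1])[1]/(A[0]-A[1])[0]).round(3),A.round(1).tolist())
E
python3 ang.py s11
```

```text
clock: 22.15
eef_pos: [549.8, -73.9, 124.5]
eef_rot: [3.141, 0.001, -0.437]
wrist_force: [-0.1, -0.9, -1.8]
finger_gap: 23.6
finger_force: 45.0
[549.81162755 -73.88977009 124.48049795] -0.43682847277088643 [-0.11420239 -0.9022962  -1.78740493] 44.99964952468872
45 43 slope -0.08237692540018178 row at mid 169.0063047417699 cols 286 331
[(np.int64(286), np.float64(165.5)), (np.int64(290), np.float64(170.5)), (np.int64(294), np.float64(170.0)), (np.int64(298), np.float64(170.0)), (np.int64(302), np.float64(169.0)), (np.int64(306), np.float64(169.0)), (np.int64(310), np.float64(168.5)), (np.int64(314), np.float64(168.5)), (np.int64(318), np.float64(168.0)), (np.int64(322), np.float64(168.0)), (np.int64(326), np.float64(167.5)), (np.int64(330), np.float64(167.0))]
-6 -0.172 [[335.7, 159.8], [280.1, 169.4]]
-3 -0.131 [[335.7, 162.8], [280.2, 170.1]]
0 -0.09 [[335.4, 165.8], [280.2, 170.8]]
3 -0.049 [[335.0, 168.8], [280.2, 171.5]]
6 -0.009 [[334.4, 171.7], [280.1, 172.2]]
```

The measured slope puts the file within 1° of level. The blade's middle is at about (464,−34,129), roughly 90 mm above the block's top. I'll hold briefly, re-check the studs and drift, and hand in.

```bash
python3 -m creep '[[-0.7,[0,0,0],0],[-0.7,[0,0,0],0],[-0.7,[0,0,0],0],[-0.7,[0,0,0],0],[-0.7,[0,0,0],0],[-0.7,[0,0,0],0]]'
python3 ang.py s12 | sed -n '1,2p'; python3 - <<'E'
from h import *
for n in ("s7","s12"):
  i=cv2.imread(f"pics/{n}.png")[:,:,::-1].copy();m,cs=blobs(i,(18,110,45),(30,255,255),20)
  print([(cv2.boundingRect(c),cv2.contourArea(c)) for c in cs if 290<cv2.boundingRect(c)[0]<330 and 170<cv2.boundingRect(c)[1]<220])
print(manip.read_state()["qd"].round(4))
E
```

```text
clock: 22.8
eef_pos: [549.9, -73.8, 124.9]
eef_rot: [3.142, 0.0, -0.437]
wrist_force: [0.3, 0.5, -0.9]
finger_gap: 23.6
finger_force: 45.0
[549.88769687 -73.84554486 124.91546656] -0.43681393466983276 [ 0.30022964  0.54402015 -0.94233399] 44.999608397483826
45 43 slope -0.08162186650558788 row at mid 168.94778767743887 cols 286 331
[((308, 201, 8, 12), 56.5), ((301, 183, 11, 12), 77.0)]
[((307, 200, 9, 14), 55.5), ((301, 183, 11, 12), 86.0)]
[-0.0018 -0.0004  0.0001 -0.0014  0.0012 -0.0002]
```

```bash
python3 -c "
from cell import manip
print(manip.sign_off())"
```

```text
the job is handed in; nothing more can be done
None
```

The job is handed in, with no verdict shown: both studs are home in their bores, and the file is held still, level to within about 1°, with the middle of its blade about 90 mm above the middle of the block's top. I viewed 12 pictures, two over the limit of 10.

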